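# Take down the stack of engine parts and set each on its display stand

## Task

Take the stack of four engine parts on the black slab apart, one part at a time from the top down, and set each part upright in the middle of the blue display stand whose painted disc has that part's colour and size: red cap, then black pulley, then brass gear, then aluminium piston. Set the parts down, do not drop or topple them, and do not shift the spark plug and the connecting rod that lie nearby. Finish with all four parts released and at rest.

Things in the scene. Friction and masses are not known exactly. Their poses are not given: they have to be found in the camera images.
- cap: Red oil filler cap, cylinder 30 mm diameter, 24 mm tall (plus a 1.5 mm decorative bar on top), about 40 g; at the start it is the top of the stack, standing on the pulley. Origin: centre of its underside; z up along its axis. Loose, round, so it may be taken from any side.
- pulley: Black belt pulley, cylinder 43 mm diameter, 22 mm tall, about 90 g; at the start second from the top, standing on the gear. Parts in the stack only rest flat on one another, nothing holds them together. Origin: centre of its underside; z up along its axis. Loose, round, so it may be taken from any side.
- gear: Brass gear, 54 mm diameter over the teeth, 22 mm tall, about 250 g; at the start third from the top, standing on the piston. Origin: centre of its underside; z up along its axis. Loose, round, so it may be taken from any side.
- piston: Aluminium piston with three dark ring grooves, cylinder 66 mm diameter, 46 mm tall, about 300 g, crown up; at the start the bottom of the stack, standing on a fixed black slab 100 x 100 mm, 10 mm thick. Origin: centre of its underside; z up along its axis. Loose, round, so it may be taken from any side.
- stand_cap: Display stand: fixed light-blue square plate 90 x 90 mm, 8 mm thick, flat (no rim), with a red disc of 30 mm diameter painted in its centre. Origin: centre of its underside, on the table, so its upper face is 8 mm above the origin; z up.
- stand_pulley: Display stand: fixed light-blue square plate 90 x 90 mm, 8 mm thick, flat (no rim), with a black disc of 43 mm diameter painted in its centre. Origin: centre of its underside, on the table, so its upper face is 8 mm above the origin; z up.
- stand_gear: Display stand: fixed light-blue square plate 90 x 90 mm, 8 mm thick, flat (no rim), with a brass-yellow disc of 54 mm diameter painted in its centre. Origin: centre of its underside, on the table, so its upper face is 8 mm above the origin; z up.
- stand_piston: Display stand: fixed light-blue square plate 90 x 90 mm, 8 mm thick, flat (no rim), with a silver-grey disc of 66 mm diameter painted in its centre. Origin: centre of its underside, on the table, so its upper face is 8 mm above the origin; z up.
- sparkplug: Bystander, to be left alone: loose spark plug lying on the table, 84 mm long, 21 mm thick, steel thread and white insulator. Origin: on the table under its middle; x along it towards the insulator.
- conrod: Bystander, to be left alone: loose dark-grey connecting rod lying flat on the table, 165 mm long, up to 74 mm wide, 18 mm thick. Origin: on the table under the middle of its shank; x along it towards the big end.
Mind the look-alikes: they are no part of the job. Leave any orange or pink look-alike of the stand_cap alone.

How it is judged:
By the outcome, as a careful person would: the job done as asked, in the order asked, and still so for the second after the job is handed in, with the robot touching nothing.
It also fails if it takes over 109 s, if anything falls off the work surface, if the arm or the gripper's body presses on something with over 40 N, if the wrist force passes 120 N, or if a joint passes its speed limit or range.

## Robot

A 6-joint arm with a two-finger parallel gripper is mounted at the origin on the work surface. World frame = base frame: x ahead of the robot, y to its left, z up, the work surface at z = 0. Lengths are in m, angles in rad, forces in N, time in s.
With the tool pointing down it reaches from about 0.375 to 0.9 m from the base axis. Payload 3.1 kg.
Tool frame: the origin (TCP) lies at the centre of the arm's flange, where the gripper is bolted on; the fingertips stand 173 mm ahead of it and the grasp point (between the pads) lies 155 mm ahead of it; z points along the fingers, y is the line along which they close (so a half turn about z gives the same grasp; the last joint's range is limited). The gripper opens to 85 mm and grips with 20 to 120 N. Pads are 22 mm wide; open, the fingers measure 114 mm over their backs; the gripper's body (76 mm by 85 mm) begins 54 mm behind the grasp point. The pads swing forward as they close: fully open they stand 13 mm farther back than shut.
Start: joints at [1.091, 0.527, 1.433, -0, 1.181, -0.178], TCP at [0.185, 0.597, 0.405] pointing down, gripper open.
Joint ranges: [-3.08, 3.08], [-0.75, 2.2], [0.22, 2.44], [-1.43, 4.57], [0, 2.65], [-2.85, 2.85]. Speed limits (rad/s): [2.79, 2.79, 3.14, 3.14, 3.14, 3.14].

## Interface

Orientations are given as a unit quaternion [x, y, z, w].
In Python, from station import * gives the robot as it stands.
- The arm moves only by the shell command python3 -m jog 'ROWS' [OPENING] [FORCE]. ROWS is a JSON object of lists of equal length, an entry for each row: "linear": the shift along the world's x, y, z in mm, a list of three; "turn": the turn about the world's z in units of 5 degrees (1.0 is 5 degrees). A call has 1 to 12 rows; each row shifts and turns the commanded pose from where the row before left it; what a row does not reach is not made up. A row lasts 1/8 s, in which the tool goes at most 62.5 mm and 10.7 degrees, less where a joint would pass 70% of its speed; a pose out of reach is approached as far as the arm can. A call is refused whole if a number of a shift passes 62.5 or a number of a turn 1, either way. A call with a gripper value outside its range is refused whole. OPENING is the opening, from 0 (shut) to 1 (fully open), set as the call begins (- or left out, the last holds). The fingers move at their own pace and stop on an object; FORCE is the grip in N (left out, the last holds). Time passes only in rows, so rows that do not move let the fingers close. It gives the time, the measured TCP pose, the force, the opening and the grip force at its end, in the units of the state.
- sense(): the state, without advancing time (a new reading comes with each control period).
- snapshot(name): name is "scene" or "top" or "wrist"; returns the picture (480x640x3 uint8, red, green, blue); there is no depth.
- get_calibration(name): a dict with "fx", "fy", "cx", "cy" (pixels), "dist_coeffs" ([k1, k2, p1, p2, k3] as OpenCV has them; the pictures are not rectified), "world_to_cam" (4x4, takes a point from world to camera coordinates). Camera axes: x right, y down, z forward; pixel columns grow to the right and rows downward; lengths in m; the calibration is good to about 2 mm. A picture is of the moment at which its call begins: read the wrist's pose just before it. get_calibration takes no time and is no camera call; for the wrist camera it gives the pose at the moment of the call.
- sign_off(): hands the job in; it is judged then, once.
The state is a dict: "t": time; "q": joint angles; "qd": joint speeds; "tau": joint torques, N m; "tcp_pos": TCP position; "tool_rot": TCP orientation; "force": force on the tool from outside, world axes, zero at the start; "ft_torque": the same for the moment, N m; "finger_gap": opening from 0.0 (shut) to 1.0 (fully open); "gripper_force": force on a finger pad.
Only numpy, scipy, OpenCV 4.12 (cv2) and the standard library are available. Lean on these libraries where they do the work, as an engineer would, in place of code of your own. Each camera call takes 0.05 s, during which the arm holds its last target. There are 200 camera calls.

## Working session

There is one attempt and no reset: what is moved stays moved. The work goes in short steps, Python scripts to look and compute and a shell command to move; the robot and the scene stay as the last step left them, time stands still between calls to the robot, and variables do not carry over. Pictures are saved under pics/ and viewed, at most 14 in all, crops included, and the job is handed in when it is done.

```bash
mkdir -p pics; ls; python3 - <<'E'
from station import *
import cv2,numpy as np
for n in("scene","top"):
    im=snapshot(n); cv2.imwrite(f"pics/{n}0.png",im[:,:,::-1])
    c=get_calibration(n); print(n,c['fx'],c['cx'],c['cy'],c['dist_coeffs']); print(np.round(np.linalg.inv(c['world_to_cam']),3))
s=sense();print(s)
E
```

```text
pics
scene 564.7668111371212 319.6496431418729 228.00768083076096 [0.03619367 0.         0.         0.         0.        ]
[[-0.314  0.77  -0.555  1.131]
 [ 0.949  0.248 -0.192  0.165]
 [-0.01  -0.588 -0.809  1.026]
 [ 0.     0.     0.     1.   ]]
top 467.1842201610502 325.5408223771943 237.26402879907255 [-0.09166981  0.          0.          0.          0.        ]
[[ 0.005 -0.987  0.159  0.324]
 [-1.    -0.004  0.007 -0.052]
 [-0.006 -0.159 -0.987  1.07 ]
 [ 0.     0.     0.     1.   ]]
{'t': 0.1, 'q': array([ 1.09149431e+00,  5.28379583e-01,  1.43377509e+00, -2.74372425e-05,
        1.18141009e+00, -1.78525779e-01]), 'qd': array([-0.00046669, -0.00255582, -0.00214139, -0.00045756, -0.00088661,
       -0.00045292]), 'tau': array([-3.43951097e-04, -4.43306565e+01, -1.78586233e+01, -2.20489783e-04,
        3.92514310e-03, -2.53557815e-06]), 'tcp_pos': array([0.18500841, 0.59666494, 0.40382693]), 'tool_rot': array([ 1.49816650e-01,  9.88713305e-01, -9.37290320e-04, -3.06503107e-04]), 'force': array([-0.03857401, -0.9940477 , -0.14101601]), 'ft_torque': array([ 0.0087724 , -0.02642696,  0.0059218 ]), 'gripper_force': 0.0, 'finger_gap': 0.9977228148853308}
```

View pics/scene0.png

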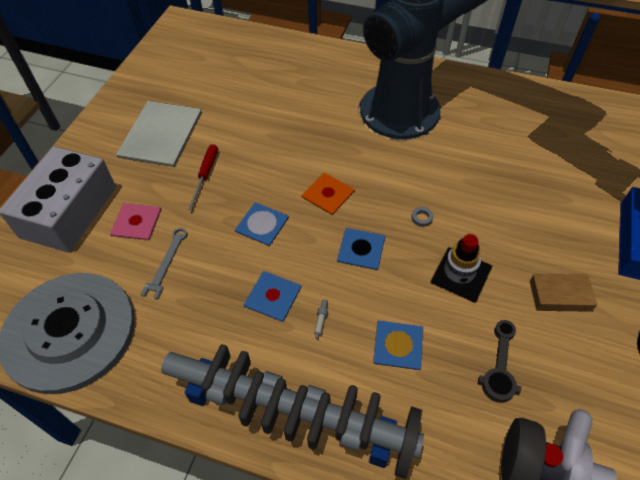

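View pics/top0.png

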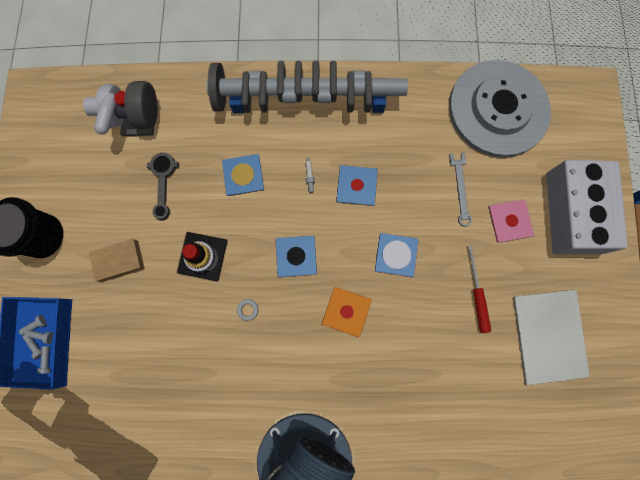

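The scene shows three stands with a red disc. In the top view they are blue at (357,185), orange at (347,312) and pink at (511,221). The blue one fits, because the stands are described as light blue. The other blue stands are brass (243,174), black (296,256) and silver (397,254). The stack is at (200,256).

```bash
cat > h.py <<'E'
from station import *
import cv2,numpy as np
def ray(c,uv):
    K=np.array([[c['fx'],0,c['cx']],[0,c['fy'],c['cy']],[0,0,1]])
    n=cv2.undistortPoints(np.array([[uv]],float),K,np.array(c['dist_coeffs']))[0,0]
    T=np.linalg.inv(c['world_to_cam']); return T[:3,3],T[:3,:3]@np.array([n[0],n[1],1])
def onz(c,uv,z):
    o,d=ray(c,uv); return (o+d*(z-o[2])/d[2])[:2]
def blobs(mask,amin=60):
    n,l,s,ce=cv2.connectedComponentsWithStats(mask.astype(np.uint8))
    return [(s[i,4],ce[i],l==i) for i in range(1,n) if s[i,4]>amin]
def hull(m):
    cs,_=cv2.findContours(m.astype(np.uint8),cv2.RETR_EXTERNAL,cv2.CHAIN_APPROX_NONE)
    return max(cs,key=cv2.contourArea)
E
python3 - <<'E'
from h import *
for n in("top","scene"):
    im=cv2.imread(f"pics/{n}0.png"); c=get_calibration(n)
    hsv=cv2.cvtColor(im,cv2.COLOR_BGR2HSV); H,S,V=cv2.split(hsv)
    for a,ce,m in blobs((H>98)&(H<112)&(S>90)&(S<190)&(V>120),250):
        if not 500<a+900: continue
        h=cv2.convexHull(hull(m))
        pts=np.array([onz(c,p[0],.008) for p in h])*1000
        (cx,cy),(w,hh),an=cv2.minAreaRect(pts.astype(np.float32))
        M=cv2.moments(pts.astype(np.float32)); 
        hm=np.zeros(m.shape,np.uint8); cv2.fillConvexPoly(hm,h,1); 
        hm=cv2.erode(hm,np.ones((5,5)))
        d=blobs((hm>0)&~m,40); d=max(d,key=lambda x:x[0]) if d else None
        print(n,ce.round(),a,"rect",np.round([cx,cy,w,hh,an],1),"cent",np.round([M['m10']/M['m00'],M['m01']/M['m00']],1), d and (np.round(onz(c,d[1],.008)*1000,1),im[int(d[1][1]),int(d[1][0])]))
    x0,y0=((170,220) if n=="top" else (420,220))
    red=((H<8)|(H>172))&(S>150)&(V>60)
    for a,ce,m in blobs(red,30):
        if x0<ce[0]<x0+80 and y0<ce[1]<y0+80:
            p=hull(m)[:,0]; print("cap",a,ce,p.min(0),p.max(0),"top z.124",onz(c,ce,.124),"mid z.112",onz(c,ce,.112))
    dark=(V<45)
    for a,ce,m in blobs(dark,200):
        if x0<ce[0]<x0+80 and y0<ce[1]<y0+80:
            pts=np.array([onz(c,p[0],.010) for p in cv2.convexHull(hull(m))])*1000
            print("slab",a,np.round(sum(cv2.minAreaRect(pts.astype(np.float32))[:2],()),1))
t=cv2.imread("pics/top0.png");s=cv2.imread("pics/scene0.png")
A=cv2.resize(t[140:290,165:435],(800,444),interpolation=cv2.INTER_CUBIC)
B=cv2.resize(t[215:295,165:245],(320,320));cv2.imwrite("pics/crop.png",A)
E
```

```text
top [243. 175.] 874 rect [645.4 152.7  87.4  87.6   9.8] cent [645.2 152.7] (array([646.3, 153.2]), array([ 69, 138, 165], dtype=uint8))
top [357. 185.] 1224 rect [ 620.1 -117.5   88.1   88.    84.6] cent [ 620.  -117.5] (array([ 620.8, -117.8]), array([ 30,  35, 146], dtype=uint8))
top [396. 255.] 753 rect [ 455.5 -206.9   87.2   88.    81.5] cent [ 455.4 -206.9] (array([ 456.2, -207.9]), array([186, 179, 181], dtype=uint8))
top [296. 256.] 1180 rect [451.7  23.4  87.5  88.4   4.4] cent [451.6  23.2] (array([451.7,  23.7]), array([29, 29, 29], dtype=uint8))
cap 185 [189.50810811 250.97297297] [182 244] [198 258] top z.124 [0.44651688 0.23450381] mid z.112 [0.44807496 0.23814166]
slab 1019 [449.7 239.5  97.7  97.4]
scene [261. 224.] 594 rect [ 457.7 -206.9   85.1   85.2   81.7] cent [ 457.7 -207. ] (array([ 456.9, -207.1]), array([146, 136, 139], dtype=uint8))
scene [361. 248.] 974 rect [453.7  24.3  85.   85.9   4.4] cent [453.7  24.2] (array([452.5,  24.3]), array([2, 2, 1], dtype=uint8))
scene [272. 295.] 1344 rect [ 622.3 -117.2   86.1   85.7   84.5] cent [ 622.4 -117. ] (array([ 621.2, -116.8]), array([  2,   5, 114], dtype=uint8))
scene [398. 345.] 1209 rect [647.5 154.1  86.2  86.    9.6] cent [647.4 154. ] (array([646.6, 154.1]), array([ 23, 101, 136], dtype=uint8))
cap 155 [470.23225806 240.2516129 ] [463 234] [477 246] top z.124 [0.45006984 0.23618536] mid z.112 [0.44101262 0.23713909]
slab 253 [395.1 242.   44.1  47.9]
slab 1249 [454.8 241.4  97.1 100.4]
```

View pics/crop.png

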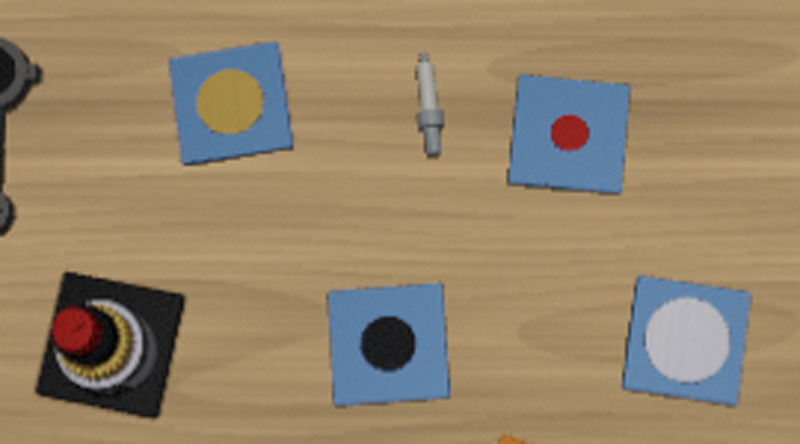

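```bash
python3 -m jog '{"linear":[[33,-45,0],[33,-45,0],[33,-45,0],[33,-45,0],[33,-45,0],[33,-45,0],[33,-45,0],[34,-44,0],[0,0,0],[0,0,0]],"turn":[0.43,0.43,0.43,0.43,0.43,0.43,0.43,0.43,0,0]}'
python3 - <<'E'
from h import *
c=get_calibration("wrist");im=snapshot("wrist");cv2.imwrite("pics/w1.png",im[:,:,::-1])
print(np.round(np.linalg.inv(c['world_to_cam']),3),c['fx'],c['dist_coeffs'])
s=sense();print(s['tcp_pos'],s['tool_rot'],s['q'])
E
```

```text
t: 1.35
tcp_pos: [0.4498, 0.2378, 0.4043]
tool_rot: [0.001, 1.0, 0.0, -0.001]
force: [0.2, -0.2, 0.4]
finger_gap: 0.999
gripper_force: 0.0
[[ 0.002  0.963  0.268  0.381]
 [ 1.    -0.002  0.     0.238]
 [ 0.001  0.268 -0.963  0.373]
 [ 0.     0.     0.     1.   ]] 397.52450871731946 [-0.07047629  0.          0.          0.          0.        ]
[0.4493748  0.2383675  0.40435595] [ 1.24438885e-04  9.99999693e-01 -4.97897893e-06 -7.72976246e-04] [ 2.67623630e-01  3.72449627e-01  1.72041099e+00  4.60378402e-04
  1.05022558e+00 -1.30315310e+00]
```

View pics/w1.png

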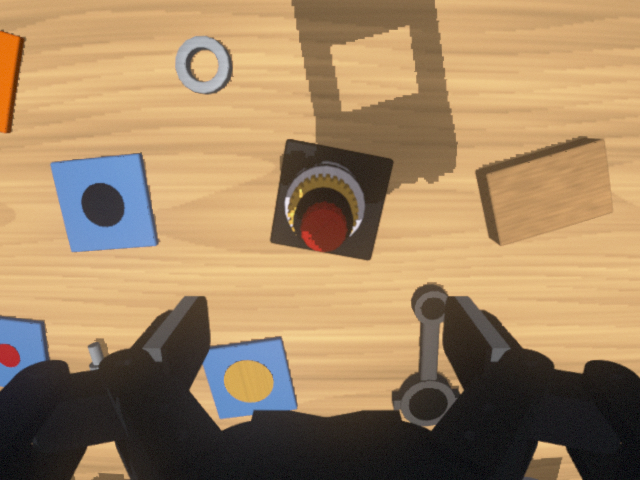

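The wrist view shows the stack at (325,220), with its slab at (332,200), and nothing close to either finger. Next I'll measure the cap's top face.

```bash
python3 - <<'E'
from h import *
im=cv2.imread("pics/w1.png");c=get_calibration("wrist")
H,S,V=cv2.split(cv2.cvtColor(im,cv2.COLOR_BGR2HSV))
red=((H<8)|(H>172))&(S>120)
print(V[190:255:4,325],H[190:255:4,325])
for t in(60,120,150):
  for a,ce,m in blobs(red&(V>t),300):
    pts=np.array([onz(c,p,.124) for p in hull(m)[:,0]],np.float32)*1000
    if 270<ce[0]<390: print(t,a,ce,"circ",cv2.minEnclosingCircle(pts),"ell",cv2.fitEllipse(pts))
# slab at .010
for a,ce,m in blobs((V<50)&(S<120),1500):
  pts=np.array([onz(c,p[0],.010) for p in cv2.convexHull(hull(m))],np.float32)*1000
  if ce[1]<270: print("slab",a,ce,cv2.minAreaRect(pts))
# gear brass
g=(H>15)&(H<32)&(S>90)&(V>60)
sub=im[130:270,260:400];cv2.imwrite("pics/c2.png",cv2.resize(sub,(600,600),interpolation=cv2.INTER_CUBIC))
E
```

```text
[ 47  49  49  82 100 109 112 114 112 112 112 113 114 117 118 115 228] [17 16 14  7  4  4  4  4  6  5  5  6  6  6  6  6 18]
60 1828 [323.37308534 226.93818381] circ ((444.7027282714844, 236.5086669921875), 16.96175765991211) ell ((445.1299743652344, 236.48944091796875), (29.55270767211914, 33.11482620239258), 84.18303680419922)
```

View pics/c2.png

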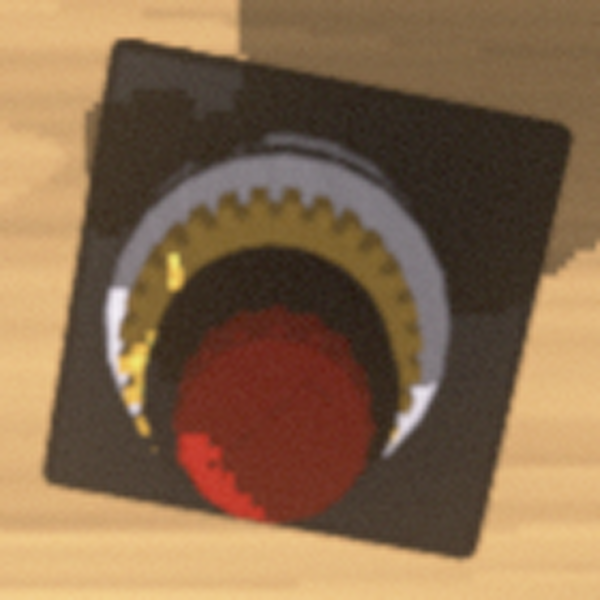

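```bash
python3 - <<'E'
from h import *
c=get_calibration("wrist")
f=lambda x,y:(260+x*140/600-.4,130+y*140/600-.4)
P=lambda x,y,z:np.round(onz(c,f(x,y),z)*1000,1)
print("cap",P(274,428,.124),"L",P(175,420,.124),"R",P(373,420,.124),"bot",P(270,522,.124))
for n,l,r,yt,ys,z,R in(("pulley",147,397,246,360,.1,21.5),("gear",122,420,186,330,.078,27),("piston",105,450,152,315,.056,33)):
  print(n,"x",P(270,yt,z)[0]+R,"y",(P(l,ys,z)+P(r,ys,z))[1]/2,"width",P(r,ys,z)[1]-P(l,ys,z)[1])
c4=[(118,40),(572,128),(472,556),(45,480)]
q=np.array([P(*p,.010) for p in c4]);print("slab",q.mean(0),np.linalg.norm(q-np.roll(q,1,0),axis=1))
E
```

```text
cap [446.6 236.6] L [445.3 221.6] R [445.3 251.6] bot [461.5 236. ]
pulley x 444.1 y 236.14999999999998 width 41.099999999999994
gear x 442.5 y 235.85 width 52.69999999999999
piston x 444.9 y 236.9 width 65.40000000000003
slab [450.05 242.  ] [97.50989693 97.10185374 97.27538229 97.26134895]
```

```bash
python3 -m jog '{"linear":[[-3,-2,-40],[0,0,-40],[0,0,-25],[0,0,-12],[0,0,-9],[0,0,0],[0,0,0]],"turn":[0,0,0,0,0,0,0]}' 0.65
python3 -m jog '{"linear":[[0,0,0],[0,0,0],[0,0,0],[0,0,0],[0,0,0],[0,0,0],[0,0,0],[0,0,0]],"turn":[0,0,0,0,0,0,0,0]}' 0 30
python3 - <<'E'
from h import *
im=snapshot("wrist");cv2.imwrite("pics/w2.png",im[:,:,::-1])
E
```

```text
t: 2.28
tcp_pos: [0.4474, 0.2361, 0.2795]
tool_rot: [0.0, 1.0, 0.0, 0.001]
force: [0.4, 0.5, 0.1]
finger_gap: 0.647
gripper_force: 0.0
t: 3.28
tcp_pos: [0.4474, 0.236, 0.2795]
tool_rot: [0.0, 1.0, 0.0, 0.001]
force: [-0.4, 1.0, 6.3]
finger_gap: 0.333
gripper_force: 29.5
```

View pics/w2.png

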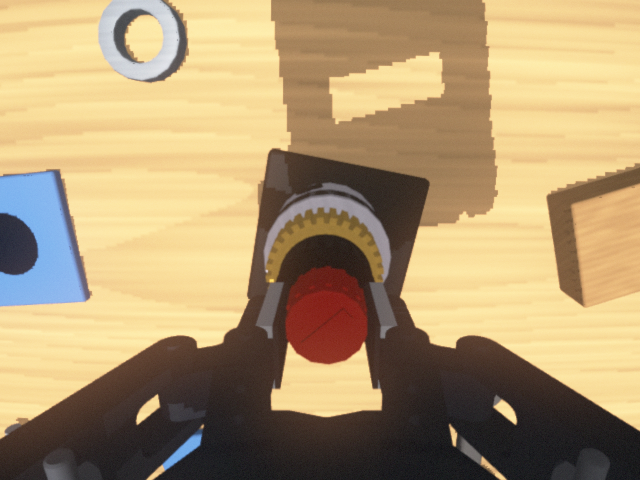

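```bash
python3 -m jog '{"linear":[[0,0,3],[0,0,10],[0,0,25],[22,-44,0],[22,-44,0],[22,-44,0],[22,-44,0],[22,-44,0],[22,-44,0],[22,-44,0],[20,-44,-10]],"turn":[0,0,0,0,0,0,0,0,0,0,0]}'
python3 -m jog '{"linear":[[0,-1.5,-30],[0,0,-30],[0,0,-30],[0,0,-20],[0,0,0],[0,0,0],[0,0,0]],"turn":[0,0,0,0,0,0,0]}'
```

```text
t: 4.7
tcp_pos: [0.622, -0.1178, 0.3078]
tool_rot: [0.0, 1.0, -0.0, 0.001]
force: [1.3, -0.2, -1.0]
finger_gap: 0.334
gripper_force: 29.8
t: 5.58
tcp_pos: [0.6217, -0.1177, 0.1981]
tool_rot: [0.0, 1.0, -0.0, 0.001]
force: [-0.0, 0.5, -0.3]
finger_gap: 0.34
gripper_force: 29.8
```

```bash
cat >> h.py <<'E'
def capxy(z):
    c=get_calibration("wrist");im=snapshot("wrist")[:,:,::-1].copy()
    H,S,V=cv2.split(cv2.cvtColor(im,cv2.COLOR_BGR2HSV)); out=[]
    for a,ce,m in blobs(((H<8)|(H>172))&(S>120)&(V>60),800):
        p=hull(m)[:,0]; b=p[:,1].max(); w=(p[:,0].min(),p[:,0].max())
        out.append((a,p.min(0),p.max(0),"near edge x-15",onz(c,(p[p[:,1]==b][:,0].mean(),b+.5),z)*1000-[15,0],"yL,R",onz(c,(w[0],b-(w[1]-w[0])/2),z)*1000,onz(c,(w[1]+1,b-(w[1]-w[0])/2),z)*1000))
    return out
E
python3 - <<'E'
from h import *
s=sense();print(s['tcp_pos'])
for r in capxy(.124-.2795+s['tcp_pos'][2]):print(r)
E
python3 -m jog '{"linear":[[0,0,-5],[0,0,-3],[0,0,0],[0,0,0]],"turn":[0,0,0,0]}'
```

```text
[ 0.6217258  -0.11769253  0.19814076]
(np.int32(7102), array([285, 256], dtype=int32), array([367, 362], dtype=int32), 'near edge x-15', array([ 620.886433  , -117.72173275]), 'yL,R', array([ 619.2091227, -132.315931 ]), array([ 619.22211891, -103.47952843]))
t: 6.12
tcp_pos: [0.6211, -0.1176, 0.1886]
tool_rot: [0.0, 1.0, 0.0, -0.0]
force: [0.4, 0.6, 0.4]
finger_gap: 0.338
gripper_force: 29.8
```

```bash
python3 -m jog '{"linear":[[0.5,0,-0.5],[0,0,-0.5],[0,0,0],[0,0,0]],"turn":[0,0,0,0]}'
python3 -m jog '{"linear":[[0,0,-0.5],[0,0,-0.3],[0,0,0],[0,0,0]],"turn":[0,0,0,0]}'
```

```text
t: 6.62
tcp_pos: [0.6216, -0.1176, 0.1877]
tool_rot: [0.0, 1.0, -0.0, -0.0]
force: [0.7, -0.4, -0.0]
finger_gap: 0.336
gripper_force: 29.8
t: 7.12
tcp_pos: [0.6216, -0.1176, 0.1875]
tool_rot: [0.0, 1.0, -0.0, 0.0]
force: [-1.0, 0.3, 4.7]
finger_gap: 0.336
gripper_force: 30.2
```

```bash
python3 -m jog '{"linear":[[0,0,0],[0,0,0],[0,0,0],[0,0,0],[0,0,20],[0,0,40],[0,0,55]],"turn":[0,0,0,0,0,0,0]}' 0.7
python3 - <<'E'
from h import *
s=sense();print(s['tcp_pos'])
for r in capxy(.032):print(r)
E
python3 -m jog '{"linear":[[-22,44,10],[-22,44,10],[-22,44,10],[-22,44,10],[-22,44,5],[-22,44,0],[-22,44,0],[-22,46,0],[0,0,0],[0,0,0]],"turn":[0,0,0,0,0,0,0,0,0,0]}'
python3 - <<'E'
from h import *
s=sense();print(s['tcp_pos'])
im=snapshot("wrist");cv2.imwrite("pics/w3.png",im[:,:,::-1])
i=snapshot("top")[150:220,320:400,::-1]
v=im[100:300,200:450,::-1];cv2.imwrite("pics/w3c.png",np.hstack([cv2.resize(v,(500,400)),cv2.resize(i,(300,400))]))
E
```

```text
t: 8.0
tcp_pos: [0.6212, -0.1175, 0.3031]
tool_rot: [0.0, 1.0, 0.0, -0.001]
force: [0.7, -0.5, 0.8]
finger_gap: 0.703
gripper_force: 0.0
[ 0.62119973 -0.1174507   0.30305239]
(np.int32(1831), array([302, 209], dtype=int32), array([348, 259], dtype=int32), 'near edge x-15', array([ 620.64580718, -117.76588245]), 'yL,R', array([ 620.03984386, -132.49645391]), array([ 620.07655991, -102.9950706 ]))
t: 9.3
tcp_pos: [0.4458, 0.2364, 0.3478]
tool_rot: [-0.0, 1.0, 0.0, 0.001]
force: [-0.7, -0.1, 0.2]
finger_gap: 0.698
gripper_force: 0.0
[0.44583555 0.23643496 0.34781246]
```

View pics/w3c.png

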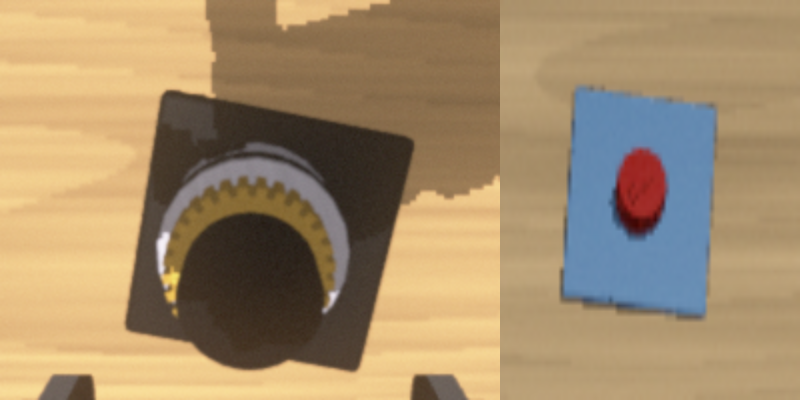

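The cap stands on the red disc at (620.6,-117.7). The pulley is now exposed, with crop extents x 175–325 and lower edge 370.

```bash
python3 - <<'E'
from h import *
c=get_calibration("wrist")
f=lambda x,y,z:np.round(onz(c,(200+x/2-.25,100+y/2-.25),z)*1000,1)
print("pulley bot-21.5",f(250,370,.1)-[21.5,0],"L",f(175,291,.1),"R",f(327,291,.1))
print("gear top+27",f(250,176,.078)+[27,0],"piston",f(252,155,.056)+[33,0],f(158,240,.056),f(349,240,.056))
print(sense()['tcp_pos'])
E
```

```text
pulley bot-21.5 [447.6 234.6] L [444.8 213.3] R [444.9 256.6]
gear top+27 [442.4 234.7] piston [445.  235.3] [440.5 203.6] [440.7 268. ]
[0.44637107 0.23557295 0.34741416]
```

```bash
python3 -m jog '{"linear":[[0.5,-0.7,-40],[0,0,-28],[0,0,-15],[0,0,-7],[0,0,0],[0,0,0],[0,0,0]],"turn":[0,0,0,0,0,0,0]}' 0.85
python3 -m jog '{"linear":[[0,0,0],[0,0,0],[0,0,0],[0,0,0],[0,0,0],[0,0,0]],"turn":[0,0,0,0,0,0]}' 0 35
```

```text
t: 10.28
tcp_pos: [0.4463, 0.2359, 0.2577]
tool_rot: [0.0, 1.0, 0.0, 0.001]
force: [0.6, -0.0, -0.5]
finger_gap: 0.849
gripper_force: 0.0
t: 11.02
tcp_pos: [0.4462, 0.2358, 0.2575]
tool_rot: [0.0, 1.0, 0.0, 0.0]
force: [-1.4, -1.3, 6.0]
finger_gap: 0.483
gripper_force: 35.1
```

```bash
python3 -m jog '{"linear":[[0,0,3],[0,0,10],[0,0,22],[1,-42,0],[1,-42,0],[1,-42,0],[1,-42,0],[1,-43.5,0],[0,0,-30],[0,0,-30],[0,0,-25]],"turn":[0,0,0,0,0,0,0,0,0,0,0]}'
python3 -m jog '{"linear":[[0,0,-12],[0,0,-5],[0,0,0],[0,0,0]],"turn":[0,0,0,0]}'
python3 - <<'E'
from h import *
im=snapshot("wrist");cv2.imwrite("pics/w4.png",im[100:400,170:470,::-1].repeat(2,0).repeat(2,1))
E
```

```text
t: 12.4
tcp_pos: [0.4514, 0.0239, 0.2064]
tool_rot: [0.001, 1.0, -0.0, 0.0]
force: [0.5, -0.6, -0.4]
finger_gap: 0.487
gripper_force: 35.8
t: 12.9
tcp_pos: [0.4514, 0.0243, 0.1906]
tool_rot: [0.0, 1.0, -0.0, 0.001]
force: [-0.6, -0.1, -0.7]
finger_gap: 0.487
gripper_force: 35.8
```

View pics/w4.png

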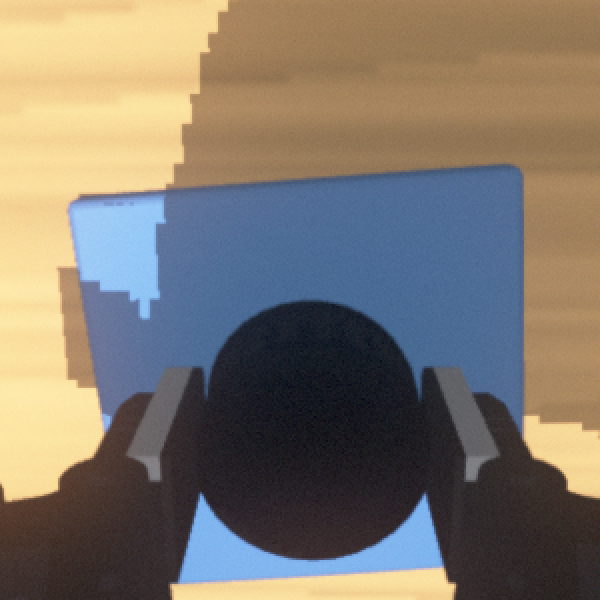

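The pulley is held upright over its stand, with its lower edge at (326,380).

```bash
python3 - <<'E'
from h import *
c=get_calibration("wrist");print(onz(c,(326.5,379.5),.0331)*1000-[21.5,0],sense()['tcp_pos'])
E
python3 -m jog '{"linear":[[0,0,-1.5],[0,0,-0.7],[0,0,0],[0,0,0]],"turn":[0,0,0,0]}'
```

```text
[452.57394442  24.15545105] [0.45135593 0.0242572  0.19060558]
t: 13.45
tcp_pos: [0.4511, 0.0242, 0.1877]
tool_rot: [0.0, 1.0, 0.0, -0.0]
force: [-0.4, 0.8, -1.2]
finger_gap: 0.488
gripper_force: 35.8
```

```bash
python3 -m jog '{"linear":[[0,0,-0.4],[0,0,0],[0,0,-0.4],[0,0,0],[0,0,0]],"turn":[0,0,0,0,0]}'
```

```text
t: 14.08
tcp_pos: [0.4511, 0.0242, 0.1874]
tool_rot: [0.0, 1.0, -0.0, 0.0]
force: [-1.6, -0.5, 6.9]
finger_gap: 0.485
gripper_force: 36.5
```

```bash
python3 -m jog '{"linear":[[0,0,0],[0,0,0],[0,0,0],[0,0,20],[0,0,50],[0,0,60]],"turn":[0,0,0,0,0,0]}' 0.85
python3 -m jog '{"linear":[[-1.5,42,15],[-1.5,42,10],[-1.5,42,5],[-1.5,42,0],[-1.5,43.5,0],[0,0,0],[0,0,0]],"turn":[0,0,0,0,0,0,0]}'
python3 - <<'E'
from h import *
s=sense();print(s['tcp_pos'])
im=snapshot("wrist");cv2.imwrite("pics/w5.png",im[:,:,::-1])
i=snapshot("top")[225:285,265:325,::-1]
v=im[100:300,200:450,::-1];cv2.imwrite("pics/w5c.png",np.hstack([cv2.resize(v,(500,400)),cv2.resize(i,(300,400))]))
E
```

```text
t: 14.82
tcp_pos: [0.4508, 0.0242, 0.3174]
tool_rot: [0.0, 1.0, 0.0, -0.002]
force: [0.6, -1.5, -0.1]
finger_gap: 0.848
gripper_force: 0.0
t: 15.7
tcp_pos: [0.4433, 0.2354, 0.3466]
tool_rot: [-0.0, 1.0, -0.0, -0.001]
force: [-0.5, -1.0, 0.5]
finger_gap: 0.846
gripper_force: 0.0
[0.44328348 0.23544385 0.34658858]
```

View pics/w5c.png

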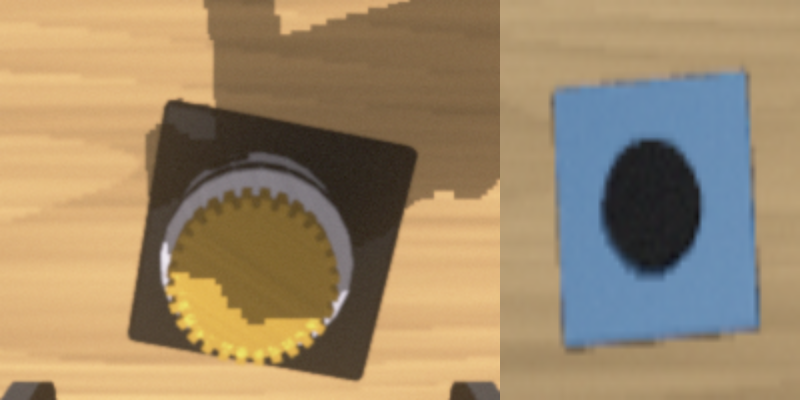

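The pulley stands on its black disc. The gear is visible at crop x 168–340, y 187–364.

```bash
python3 - <<'E'
from h import *
c=get_calibration("wrist")
f=lambda x,y,z:np.round(onz(c,(200+x/2-.25,100+y/2-.25),z)*1000,1)
print("gear top",f(254,187,.078),"bot",f(254,364,.078),"L",f(168,273,.078),"R",f(340,273,.078))
print("piston",f(257,166,.056)+[33,0],f(161,255,.056),f(353,255,.056),sense()['tcp_pos'])
E
```

```text
gear top [415.2 234.9] bot [472.6 234.8] L [442.2 208.2] R [442.3 261.6]
piston [445.1 236. ] [442.1 203.5] [442.2 268.4] [0.44357263 0.23477002 0.34669747]
```

```bash
python3 -m jog '{"linear":[[0.7,0,-45],[0,0,-40],[0,0,-18],[0,0,-8],[0,0,0],[0,0,0],[0,0,0]],"turn":[0,0,0,0,0,0,0]}' 1
python3 -m jog '{"linear":[[0,0,0],[0,0,0],[0,0,0],[0,0,0],[0,0,0],[0,0,0]],"turn":[0,0,0,0,0,0]}' 0 60
```

```text
t: 16.68
tcp_pos: [0.4446, 0.2358, 0.2368]
tool_rot: [0.0, 1.0, 0.0, 0.001]
force: [0.6, -0.1, 1.6]
finger_gap: 1.0
gripper_force: 0.0
t: 17.42
tcp_pos: [0.4443, 0.2358, 0.2368]
tool_rot: [0.0, 1.0, 0.0, 0.0]
force: [-0.8, 0.1, 6.1]
finger_gap: 0.603
gripper_force: 61.3
```

```bash
python3 -m jog '{"linear":[[0,0,3],[0,0,10],[0,0,27],[40,-16,0],[40,-16,0],[40,-17,0],[41,-17,0],[41,-16,0],[0,0,-25],[0,0,-25],[0,0,-20]],"turn":[0,0,0,0,0,0,0,0,0,0,0]}'
python3 -m jog '{"linear":[[0,0,-10],[0,0,-5],[0,0,0],[0,0,0]],"turn":[0,0,0,0]}'
python3 - <<'E'
from h import *
im=snapshot("wrist");cv2.imwrite("pics/w6.png",im[100:400,170:470,::-1].repeat(2,0).repeat(2,1))
E
```

```text
t: 18.8
tcp_pos: [0.6458, 0.1536, 0.2046]
tool_rot: [0.0, 1.0, -0.0, -0.001]
force: [0.5, -0.0, -2.6]
finger_gap: 0.6
gripper_force: 63.5
t: 19.3
tcp_pos: [0.6467, 0.1538, 0.1918]
tool_rot: [0.0, 1.0, 0.0, 0.001]
force: [-0.2, -0.8, -3.3]
finger_gap: 0.602
gripper_force: 63.5
```

View pics/w6.png

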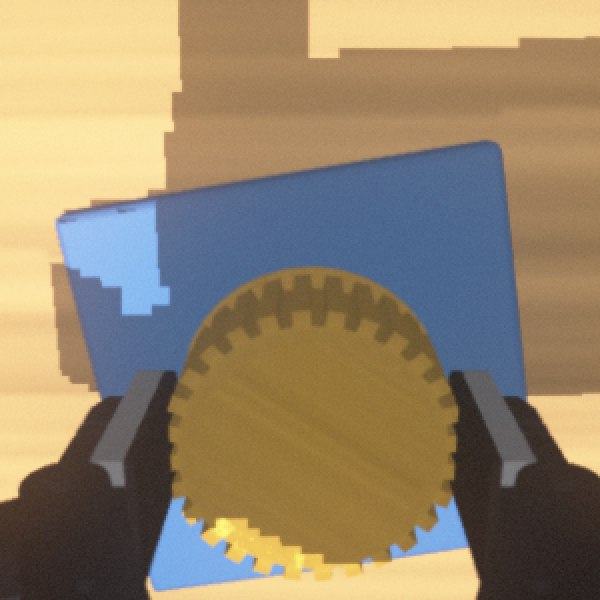

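```bash
python3 - <<'E'
from h import *
c=get_calibration("wrist");z=.078-.2368+.1918
f=lambda x,y:np.round(onz(c,(170+x/2-.25,100+y/2-.25),z)*1000,1)
print(f(318,579)-[27,0],f(314,305)+[27,0],f(168,430),f(458,430),sense()['tcp_pos'])
E
python3 -m jog '{"linear":[[0,0,-1.5],[0,0,-0.5],[0,0,0],[0,0,0]],"turn":[0,0,0,0]}'
```

```text
[647.8 154.6] [647.  153.9] [643.4 127.9] [643.5 179.5] [0.64669379 0.15382469 0.19183138]
t: 19.85
tcp_pos: [0.6463, 0.1537, 0.1889]
tool_rot: [0.0, 1.0, 0.0, -0.0]
force: [-0.0, 0.7, -3.1]
finger_gap: 0.606
gripper_force: 63.5
```

```bash
python3 -m jog '{"linear":[[-0.5,0,-0.4],[0,0,0],[0,0,-0.4],[0,0,0],[0,0,0]],"turn":[0,0,0,0,0]}'
```

```text
t: 20.48
tcp_pos: [0.6462, 0.1537, 0.1889]
tool_rot: [0.0, 1.0, 0.0, 0.001]
force: [-1.3, -0.7, 5.3]
finger_gap: 0.603
gripper_force: 64.2
```

```bash
python3 -m jog '{"linear":[[0,0,0],[0,0,0],[0,0,0],[0,0,0],[0,0,20],[0,0,50],[0,0,60]],"turn":[0,0,0,0,0,0,0]}' 1
python3 -m jog '{"linear":[[-40,16,10],[-40,16,10],[-40,17,0],[-40,17,0],[-41,16,0],[0,0,0],[0,0,0]],"turn":[0,0,0,0,0,0,0]}'
python3 - <<'E'
from h import *
s=sense();print(s['tcp_pos'])
im=snapshot("wrist")
i=snapshot("top")[145:205,210:270,::-1]
v=im[100:300,200:450,::-1];cv2.imwrite("pics/w7c.png",np.hstack([cv2.resize(v,(500,400)),cv2.resize(i,(300,400))]))
E
```

```text
t: 21.35
tcp_pos: [0.6455, 0.1537, 0.3197]
tool_rot: [0.0, 1.0, -0.0, -0.001]
force: [1.3, -0.4, 0.5]
finger_gap: 1.003
gripper_force: 0.0
t: 22.22
tcp_pos: [0.4455, 0.2359, 0.3394]
tool_rot: [0.0, 1.0, 0.0, 0.002]
force: [0.8, 0.5, -0.2]
finger_gap: 1.0
gripper_force: 0.0
[0.44551197 0.23592531 0.33940463]
```

View pics/w7c.png

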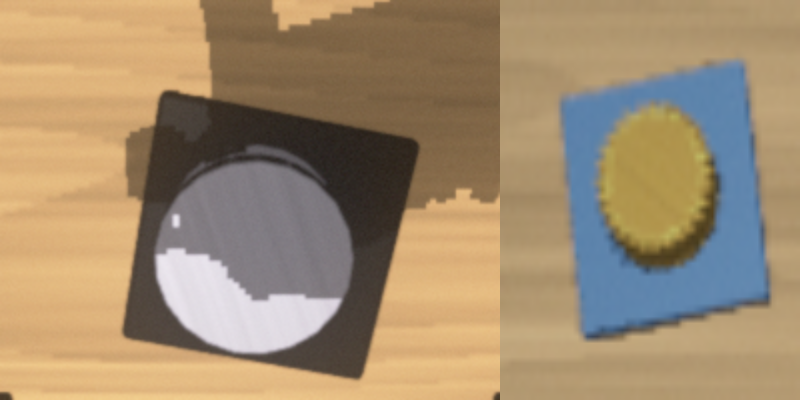

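The gear sits on its stand. The piston is at crop x 155–353, y 160–354.

```bash
python3 - <<'E'
from h import *
c=get_calibration("wrist")
f=lambda x,y,z:np.round(onz(c,(200+x/2-.25,100+y/2-.25),z)*1000,1)
print(f(254,160,.056),f(254,354,.056),f(155,255,.056),f(353,255,.056),sense()['tcp_pos'])
E
```

```text
[412.6 236.1] [478.5 236. ] [443.7 203.6] [443.8 268.5] [0.44615299 0.23555059 0.33887429]
```

```bash
python3 -m jog '{"linear":[[-0.3,0,-50],[0,0,-50],[0,0,-25],[0,0,-12],[0,0,-7],[0,0,0],[0,0,0]],"turn":[0,0,0,0,0,0,0]}' 1
python3 -m jog '{"linear":[[0,0,0],[0,0,0],[0,0,0],[0,0,0],[0,0,0]],"turn":[0,0,0,0,0]}' 0 80
```

```text
t: 23.2
tcp_pos: [0.445, 0.2358, 0.195]
tool_rot: [0.0, 1.0, 0.0, 0.001]
force: [-0.3, -0.4, -0.0]
finger_gap: 0.995
gripper_force: 0.0
t: 23.82
tcp_pos: [0.4447, 0.2359, 0.1954]
tool_rot: [0.0, 1.0, 0.0, 0.001]
force: [-1.6, -0.5, 5.6]
finger_gap: 0.75
gripper_force: 87.0
```

```bash
python3 -m jog '{"linear":[[0,0,3],[0,0,12],[0,0,30],[0,0,35],[1.5,-56,0],[1.5,-56,0],[1.5,-56,0],[1.5,-56,0],[1.5,-56,0],[1.5,-56,0],[1.5,-56,0],[1.0,-51.5,0]],"turn":[0,0,0,0,0,0,0,0,0,0,0,0]}'
python3 -m jog '{"linear":[[0,0,-25],[0,0,-25],[0,0,-15],[0,0,-10],[0,0,-3],[0,0,0],[0,0,0]],"turn":[0,0,0,0,0,0,0]}'
python3 - <<'E'
from h import *
im=snapshot("wrist");cv2.imwrite("pics/w8.png",im[100:400,170:470,::-1].repeat(2,0).repeat(2,1))
E
```

```text
t: 25.32
tcp_pos: [0.4557, -0.2098, 0.2746]
tool_rot: [0.001, 1.0, -0.0, 0.0]
force: [1.9, -0.8, -3.3]
finger_gap: 0.748
gripper_force: 89.3
t: 26.2
tcp_pos: [0.4563, -0.2078, 0.1967]
tool_rot: [0.0, 1.0, -0.0, 0.001]
force: [0.4, 0.1, -3.8]
finger_gap: 0.751
gripper_force: 89.5
```

View pics/w8.png

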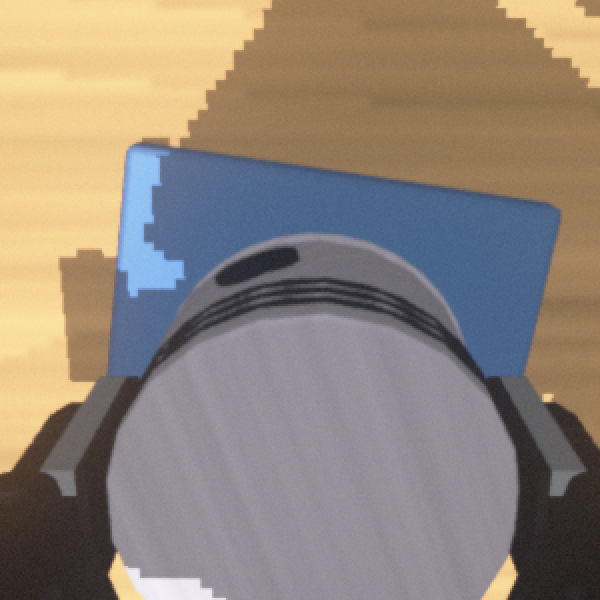

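The piston is held upright over its stand, with the crown edge at crop (318,316).

```bash
python3 - <<'E'
from h import *
c=get_calibration("wrist");z=.0573
f=lambda x,y:np.round(onz(c,(170+x/2-.25,100+y/2-.25),z)*1000,1)
print(f(318,316)+[33,0],f(107,480),f(518,480),sense()['tcp_pos'])
E
python3 -m jog '{"linear":[[0,0,-1.5],[0,0,-0.7],[0,0,0],[0,0,0]],"turn":[0,0,0,0]}'
```

```text
[ 457.7 -207.3] [ 451.5 -239.9] [ 451.5 -176.4] [ 0.45626535 -0.20781049  0.19666017]
t: 26.75
tcp_pos: [0.456, -0.2078, 0.1939]
tool_rot: [0.0, 1.0, 0.0, -0.0]
force: [0.1, 0.2, -3.7]
finger_gap: 0.753
gripper_force: 89.5
```

```bash
python3 -m jog '{"linear":[[0,0,-0.4],[0,0,0],[0,0,-0.4],[0,0,0],[0,0,0]],"turn":[0,0,0,0,0]}'
```

```text
t: 27.38
tcp_pos: [0.456, -0.2078, 0.1935]
tool_rot: [0.0, 1.0, -0.0, 0.0]
force: [-1.7, -0.0, 5.2]
finger_gap: 0.75
gripper_force: 89.7
```

Contact. I'll release, retreat and check everything.

```bash
python3 -m jog '{"linear":[[0,0,0],[0,0,0],[0,0,0],[0,0,0],[0,0,15],[0,0,40],[0,0,60],[0,0,60],[-30,-30,0],[-10,-30,0],[0,0,0],[0,0,0]],"turn":[0,0,0,0,0,0,0,0,0,0,0,0]}' 1
python3 - <<'E'
from h import *
for n in("top","scene"):
    im=snapshot(n)[:,:,::-1].copy();cv2.imwrite(f"pics/{n}F.png",im)
    o=cv2.imread(f"pics/{n}0.png")
    r={"top":[(148,225,145,185),(155,200,300,320)],"scene":[(318,402,475,522),(298,340,312,330)]}[n]
    print(n,[cv2.absdiff(im,o)[a:b,c:d].mean().round(2) for a,b,c,d in r])
    a=im[130:310,160:440] if n=="top" else im[190:380,220:500]
    globals()[n]=cv2.resize(a,(400,260))if 0 else cv2.resize(a,(560,300))
cv2.imwrite("pics/F.png",np.vstack([top,scene]))
E
```

```text
t: 28.88
tcp_pos: [0.4158, -0.2672, 0.3684]
tool_rot: [0.0, 1.0, 0.0, -0.0]
force: [-0.0, -0.2, -0.7]
finger_gap: 1.002
gripper_force: 0.0
top [np.float64(37.32), np.float64(43.23)]
scene [np.float64(8.05), np.float64(10.68)]
```

View pics/F.png

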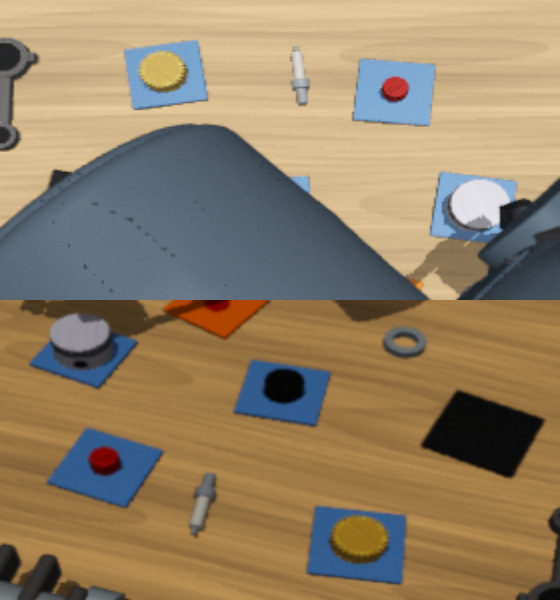

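The final pictures show all four parts upright and centred on their own stands. The spark plug and connecting rod lie where they were. The image differences come from the overall brightness change.

```bash
python3 -c "
from station import *
print(sign_off())"
```

```text
the job is handed in; nothing more can be done
None
```

I moved the cap, pulley, gear and piston, in that order, each upright onto the middle of its matching blue stand, released them all, and handed the job in at about 29 s, with the spark plug and connecting rod left untouched.

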